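# Turn a pouch cell over in the turnover stand

## Task

Turn the pouch cell over with the turnover stand so that its other face can be inspected. Push the empty right leaf up and over until it is closed on the cell, then push the left leaf up so that the closed pair tips over together to the right, and finally push the left leaf alone back to its rest on the left, so that the cell is left lying turned over on the open right leaf. Push on the leaves or their finger tabs, never on the cell: it must not be touched and must not tumble over loose, and everything else on the bench stays where it is.

Things in the scene. Friction and masses are not known exactly. Their poses are not given: they have to be found in the camera images.
- stand: Cell turnover stand, screwed down: grey base plate (176 x 190 mm, top 12 mm above the bench) with two windowed aluminium leaves on one level hinge, like an open book. Origin: centre of its underside; x along the hinge (away from the robot), y to the left across it, z up. When the leaves are closed, buffers keep 8 mm between them: the cell is held, not squeezed, and the under leaf carries the upper one along when pushed up.
- stand_hinge (a point): Middle of the hinge axis (steel spine rod, 16 mm thick, along the stand's x), 45 mm above the bench; axes as the stand's. Bearing cheeks at its ends, 79 mm from the middle, reach 15 mm above the axis. Each leaf: 118 mm long along the hinge, outer edge 89 mm from the axis, 5 mm plate with its inner face 4 mm and its back 9 mm behind the axis plane.
- leaf_a (a joint): Swing of the left leaf, which carries the cell at the start, rad. 0: at rest on the left, rising outward from the hinge at 35 degrees; grows as it goes up and over to the right: 0.96 straight up, 1.92 fully over, again 35 degrees above level. It weighs 120 g; its friction hinge (0.09 N m) keeps it where it is left.
- leaf_b (a joint): Swing of the right leaf, empty at the start, rad: the same leaf mirrored. 0: at rest on the right, rising outward at 35 degrees; grows as it goes up and over to the left: 0.96 straight up, 1.92 fully over to the left, closed if the left leaf is at rest. Same weight and friction hinge; it starts between 0 and 0.3.
- leaf_a_tab (a point): End of the left leaf's finger tab, middle of its width: a tongue 36 mm wide, 5 mm thick, its lip 7 mm, 31 mm out beyond the leaf's edge. It moves with the leaf: 120 mm from the axis, 6.5 mm behind the axis plane, 34 mm from the hinge's middle to the stand's -x (near end). Frame: x along the hinge, +y outward, z out of the leaf's inner face. No tab of the other leaf lies beside it.
- leaf_b_tab (a point): End of the right leaf's finger tab, the same tongue: 120 mm from the axis, 6.5 mm behind the axis plane, 34 mm from the hinge's middle to the stand's +x (far end). It moves with the leaf. Frame: x along the hinge, -y outward, z out of the leaf's inner face. No tab of the other leaf lies beside it.
- cell: Pouch cell to be turned over, grey with yellow taped long edges, 67 x 93 x 6 mm, about 50 g, on the left leaf: long side along the hinge, lower edge on the spine rod. Origin: middle of the face that lies on the leaf at the start; z points out of the face seen at the start.
- cell_mid (a point): Centre of that cell, half-way through its thickness.
- cell_next: A second yellow-edged pouch cell lying flat on the bench to the left of the stand; not part of the job, must stay where it is. Origin: centre of its underside.
- kelvin_clip: Blue and black test clip, 107 mm long, 19 mm high, behind and to the left of the stand; not part of the job, must stay where it is. Origin: centre of its underside.
- stamp: Hand stamp with a wooden knob, 64 mm high, to the right of the stand; not part of the job, must stay where it is. Origin: centre of its underside.
- ipa_bottle: White pump bottle, 62 mm across and 133 mm high, behind and to the right of the stand; not part of the job, must stay where it is. Origin: centre of its underside.
- tab_box: Blue parts box with a grey lid, 105 x 152 x 37 mm, on the right; not part of the job, must stay where it is. Origin: centre of its underside.
- kapton_tape: Roll of amber tape, 70 mm across, on the right; not part of the job, must stay where it is. Origin: centre of its underside.
Not all that is in view belongs to the job. Leave any black look-alike of the cell alone.

How it is judged (in metres and radians):
On the way, in this order (a step that is already met when the one before it is completed fails the run):
1. the right leaf is closed over the cell, which still lies on the left leaf (value of joint leaf_b above 1.8 rad and value of joint leaf_a below 0.12 rad and angle between cell's own z axis and vertical below 0.8 rad), for 0.2 s.
2. the closed pair has been tipped over to the right with the cell between the leaves (value of joint leaf_a above 1.8 rad and value of joint leaf_b below 0.12 rad and angle between cell's own z axis and vertical above 2.35 rad), for 0.2 s.
At the end, for the whole second after the job is handed in: Both leaves are back on their rests (within 0.12 rad) and the cell lies still on the right leaf, turned over: its z axis points down (over 2.35 rad from upright), its centre within 60 mm of the hinge's middle and over 20 mm to the right of the hinge (value of joint each of leaf_a, leaf_b below 0.12 rad and angle between cell's own z axis and vertical above 2.35 rad and distance between cell_mid and stand_hinge below 0.06 m and y of cell_mid in the frame of stand below -0.02 m and linear speed of cell below 0.02 m/s); the robot touches nothing.
It fails at once if the robot touches the cell (contact force between any of the fingers, the arm and cell above 0.5 N).
It fails at once if the cell tumbles over loose (it turns faster than 7 rad/s) (angular speed of cell above 7 rad/s).
It fails at once if something else on the bench is moved by more than 15 mm (distance of any of cell_next, kelvin_clip, stamp, ipa_bottle, tab_box, kapton_tape from where it was at the start of the episode above 0.015 m).
It also fails if it takes over 64 s, if anything falls off the work surface, if the arm or the gripper's body presses on something with over 40 N, if the wrist force passes 120 N, or if a joint passes its speed limit or range.

## Robot

A 6-joint arm with a two-finger parallel gripper is mounted at the origin on a cart in front of the work surface, level with it; the furniture and walls round the work are solid. World frame = base frame: x ahead of the robot, y to its left, z up, the work surface at z = 0. Lengths are in mm, angles in rad, forces in N, time in s.
With the tool pointing down it reaches from about 350 to 950 mm from the base axis. Payload 17.4 kg.
Tool frame: the origin (TCP) lies on the centre line of the jaws, within the pads' length; the fingertips stand 19 mm ahead of it and the grasp point (between the pads) is the TCP (manip.tip_reach is the distance from the TCP to the fingertips, in mm); z points along the fingers, x is the direction in which the jaws open and shut, and the axes are right-handed (so a half turn about z gives the same grasp; the last joint's range is limited). The gripper opens to 93 mm and grips with 3 to 60 N. Pads are 15 mm wide; open, the fingers measure 128 mm over their backs; the gripper's body (75 mm by 188 mm) begins 65 mm behind the grasp point.
Start: joints at [-1.347, 0.116, 1.442, -0, 1.584, -0.038], TCP at [174.693, -652.008, 237.646] pointing down, gripper open.
Joint ranges: [-2.83, 2.83], [-0.83, 2.19], [0.07, 2.5], [-1.14, 4.28], [0.01, 3], [-2.97, 2.97]. Speed limits (rad/s): [1.89, 1.89, 2.22, 3.14, 3.14, 3.14].

## Interface

Orientations are given as a unit quaternion [x, y, z, w].
In Python, from cell import manip, eyes, finish_job gives the robot as it stands. The module is installed in compiled form; this text tells all that it offers.
- The arm moves only by the shell command python3 -m inch 'ROWS'. ROWS is JSON, one flat list of numbers, 5 for each row, row after row: the finger opening in m, from 0 to 0.093, then the shift along the tool's x, y, z in m, then the turn about the tool's z in rad. A call has 1 to 20 rows; each row is the pose to reach, as a shift and turn from the pose measured when the call began, along the tool's axes at that moment; what a row does not reach only later rows make up. A row lasts 1/10 s, in which the tool goes at most 50 mm and 8.59 degrees, less where a joint would pass 70% of its speed; a pose out of reach is approached as far as the arm can. A call with a gripper value outside its range is refused whole. The fingers move at their own pace and stop on an object; the grip force is fixed at half the most. Time passes only in rows, so rows that repeat a pose let the fingers close. It gives the time, the measured TCP pose, the force and the opening at its end, in the units of the state.
- manip.observe(): the state, without advancing time (a new reading comes with each control period).
- eyes.read_camera(name): name is "scene" or "top" or "wrist"; returns a dict with "color" (400x640x3 uint8, red, green, blue), "depth" (400x640 float32, mm along the optical axis (not along the pixel's ray), 0 where there is no reading), "mtx" (3x3 intrinsics, pixels), "dist_coeffs" ([k1, k2, p1, p2, k3] as OpenCV has them; the pictures are not rectified), "rvec" (rotation vector, rad) and "tvec" (3), from world to camera coordinates, as OpenCV has them. Camera axes: x right, y down, z forward; pixel columns grow to the right and rows downward; lengths in mm; the calibration is good to about 2 mm. A picture is of the moment at which its call begins.
- finish_job(): hands the job in, once; it reports no verdict.
The state is a dict: "clock": time; "joint_pos": joint angles; "dq": joint speeds; "effort": joint torques, N m; "ee_pos": TCP position; "tool_rot": TCP orientation; "ft_force": force on the tool from outside, world axes, zero at the start; "torque": the same for the moment, N m; "finger_gap": finger opening in mm.
Only numpy, scipy, OpenCV 4.12 (cv2) and the standard library are available. Lean on these libraries where they do the work, as an engineer would, in place of code of your own. Each camera call takes 0.05 s, during which the arm holds its last target.

## Working session

There is one attempt and no reset: what is moved stays moved. The work goes in short steps, Python scripts to look and compute and a shell command to move; the robot and the scene stay as the last step left them, time stands still between calls to the robot, and variables do not carry over. Pictures are saved under pics/ and viewed, and the job is handed in when it is done.

```bash
ls; mkdir -p pics; cat > h.py <<'E'
import numpy as np, cv2
from cell import manip, eyes
def cam(n):
    c=eyes.read_camera(n); return c
def save(c,f): cv2.imwrite('pics/'+f,cv2.cvtColor(c["color"],cv2.COLOR_RGB2BGR))
def px2w(c,u,v,d=None,z=None):
    R=cv2.Rodrigues(np.array(c["rvec"],float))[0]; t=np.array(c["tvec"],float).reshape(3)
    n=cv2.undistortPoints(np.array([[[u,v]]],float),np.array(c["mtx"]),np.array(c["dist_coeffs"]))[0,0]
    ray=R.T@np.array([n[0],n[1],1]); o=-R.T@t
    if z is not None: return o+ray*(z-o[2])/ray[2]
    if d is None:
        p=c["depth"][int(v)-1:int(v)+2,int(u)-1:int(u)+2]; p=p[p>0]; d=np.median(p) if p.size else np.nan
    return o+ray*d
def w2px(c,P):
    return cv2.projectPoints(np.array(P,float).reshape(-1,3),np.array(c["rvec"],float),np.array(c["tvec"],float),np.array(c["mtx"]),np.array(c["dist_coeffs"]))[0].reshape(-1,2)
E
python3 - <<'E'
from h import *
print(manip.observe())
for n in ["scene","top","wrist"]:
    c=cam(n); save(c,n+'0.png'); R=cv2.Rodrigues(np.array(c["rvec"],float))[0]; print(n,-R.T@np.array(c["tvec"]).reshape(3),R[2])
E
```

```text
pics
{'clock': 0.0, 'joint_pos': array([-1.34675655e+00,  1.16465702e-01,  1.44224292e+00, -4.17122108e-05,
        1.58398765e+00, -3.78001638e-02]), 'dq': array([ 0.00079947,  0.00164791, -0.00049198,  0.00068618, -0.0018736 ,
        0.00035288]), 'effort': array([-2.94838683e-04, -7.21261168e+01, -6.22604942e+01,  7.79160694e-02,
        2.37450498e-02, -7.52097367e-05]), 'ee_pos': array([ 174.67038953, -651.82820828,  236.9327173 ]), 'tool_rot': array([ 7.93365401e-01, -6.08745461e-01, -4.38092646e-04, -3.36163938e-04]), 'ft_force': array([ 0.46128678, -0.22596859, -0.69053615]), 'torque': array([-0.04414868, -0.01125187, -0.01648305]), 'finger_gap': 92.89951470813506}
scene [ 16.25499099 875.60556387 715.90993839] [ 0.4184019  -0.75440637 -0.50577749]
top [ 313.61005194  -52.11804207 1339.80201617] [ 0.18891693 -0.02277725 -0.98172888]
wrist [ 246.93154316 -633.02764781  384.72471181] [-0.26232637 -0.06897952 -0.96251062]
```

View pics/scene0.png

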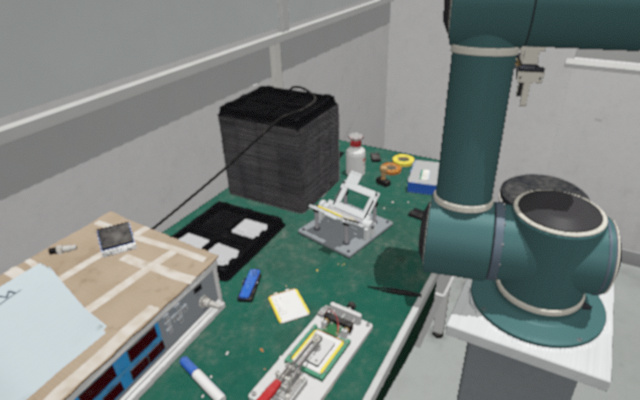

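View pics/top0.png

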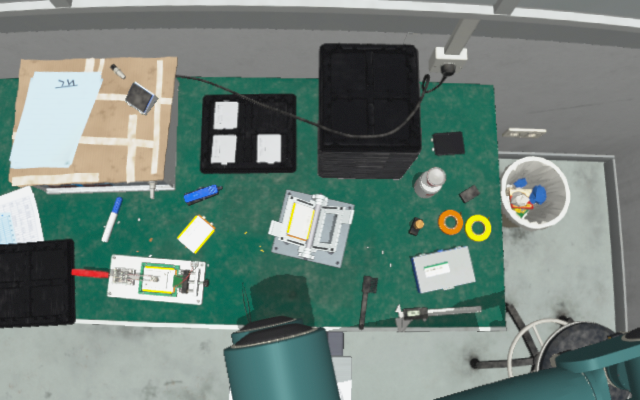

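View pics/wrist0.png

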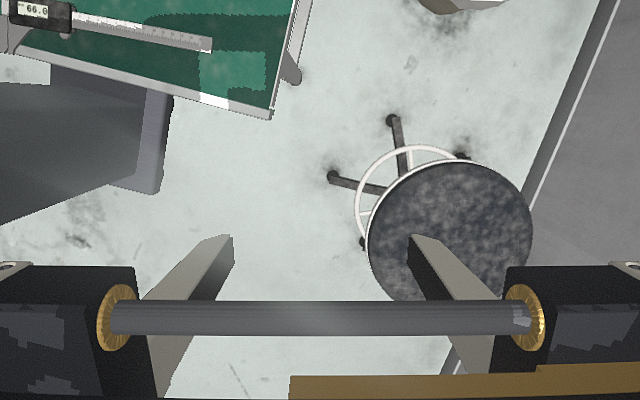

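Scene and top views show the stand at about (312,228) in the top image. Possible look-alikes for the cell: the cell on the left leaf at (298,220), the loose yellow-edged cell_next at (197,233), cells in the black tray at (226,115), (223,149) and (269,148), the cell in the tester at (160,278), and a black item at (448,143). The cell on the stand is the one that fits the description. I'll crop it.

```bash
python3 - <<'E'
from h import *
c=cam("top")
im=cv2.cvtColor(c["color"][170:290,250:380],cv2.COLOR_RGB2BGR)
cv2.imwrite('pics/crop1.png',cv2.resize(im,None,fx=5,fy=5,interpolation=cv2.INTER_CUBIC))
s=cam("scene")
im=cv2.cvtColor(s["color"][150:270,280:410],cv2.COLOR_RGB2BGR)
cv2.imwrite('pics/crop2.png',cv2.resize(im,None,fx=5,fy=5,interpolation=cv2.INTER_CUBIC))
E
```

```text
(no output)
```

View pics/crop1.png

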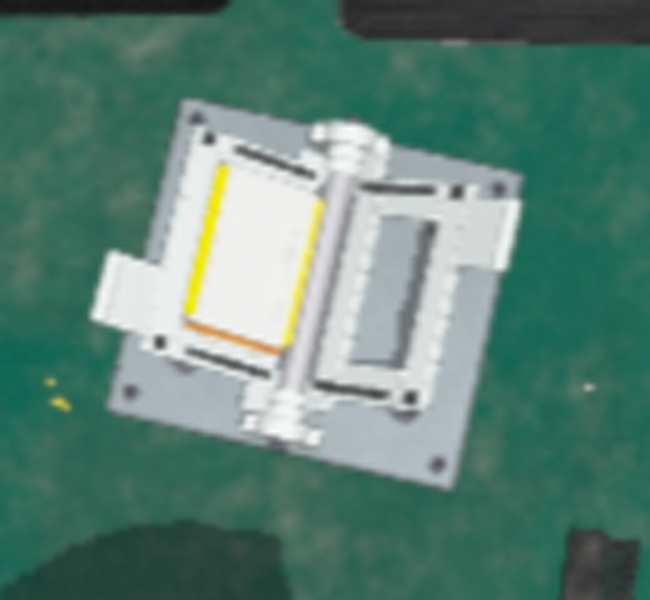

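View pics/crop2.png

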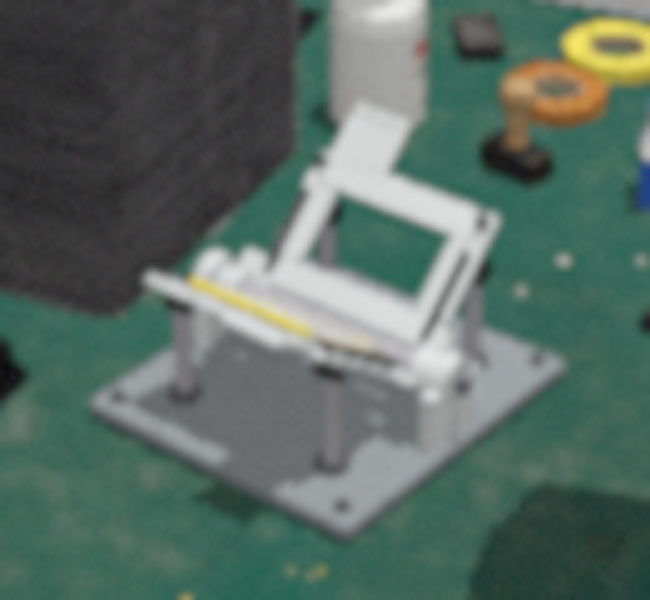

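The crop shows the grey yellow-edged cell lying on the left leaf, at crop (255,255). The right leaf is empty. The left tab end is at crop (105,290) and the right tab at (505,235).

```bash
cat >> h.py <<'E'
def mk(cx,cy,yaw):
    c,s=np.cos(yaw),np.sin(yaw)
    return lambda P: np.array([[cx+c*p[0]-s*p[1],cy+s*p[0]+c*p[1],p[2]] for p in np.atleast_2d(P)])
def leafpt(side,q,r,x,w):
    # side 'a'/'b', r outward, w: + out of inner face; relative hinge axis plane
    th=np.radians(35)+q
    y=r*np.cos(th)-w*np.sin(th); z=45+r*np.sin(th)+w*np.cos(th)
    return [x,y if side=='a' else -y,z]
E
python3 - <<'E'
from h import *
from scipy.optimize import least_squares
c=cam("top")
px=np.array([(187,100),(522,176),(452,488),(108,408)])/5+[250,170]
W=np.array([px2w(c,u-.4,v-.4,z=12) for u,v in px]); print(W.round(1))
L=np.array([[88,95,12],[88,-95,12],[-88,-95,12],[-88,95,12]])
f=lambda p:(mk(*p)(L)-W)[:,:2].ravel()
r=least_squares(f,[550,0,0]); print(r.x,r.fun.round(1))
p=r.x;T=mk(*p)
# leaf tips projected
for s in 'ab':
  for q in (0,.1,.2,.3):
    xs=-34 if s=='a' else 34
    print(s,q,((w2px(c,T([leafpt(s,q,120,xs-18,-4),leafpt(s,q,120,xs+18,-4)]))-[250,170])*5).round(0).tolist())
sc=cam("scene")
for n,cc,o in(("top",c,(250,170)),("scene",sc,(280,150))):
  im=cv2.cvtColor(cc["color"][o[1]:o[1]+120,o[0]:o[0]+130],cv2.COLOR_RGB2BGR)
  im=cv2.resize(im,None,fx=5,fy=5)
  def d(P,col):
    q=((w2px(cc,T(P))-o)*5+2).astype(np.int32); cv2.polylines(im,[q],True,col,1)
  d(L,(0,0,255))
  d([leafpt('a',0,0,-59,-4),leafpt('a',0,89,-59,-4),leafpt('a',0,89,59,-4),leafpt('a',0,0,59,-4)],(255,0,0))
  for q,col in((0,(0,255,0)),(.15,(255,255,0)),(.3,(255,0,255))):
    d([leafpt('b',q,0,-59,-4),leafpt('b',q,89,-59,-4),leafpt('b',q,89,59,-4),leafpt('b',q,0,59,-4)],col)
  cv2.imwrite(f'pics/fit_{n}.png',im)
for u,v in((268,228),(350,217)):print(px2w(c,u,v))
E
```

```text
[[ 591.8   20.7   12. ]
 [ 553.5 -162.1   12. ]
 [ 384.4 -125.9   12. ]
 [ 423.5   57.9   12. ]]
[ 4.88317420e+02 -5.23345092e+01 -2.10837319e-01] [ 2.4  1.4  0.9 -1.5 -2.  -1.  -1.3  1.1]
a 0 [[94.0, 319.0], [112.0, 249.0]]
a 0.1 [[107.0, 320.0], [124.0, 249.0]]
a 0.2 [[121.0, 321.0], [139.0, 250.0]]
a 0.3 [[138.0, 323.0], [155.0, 252.0]]
b 0 [[520.0, 278.0], [535.0, 209.0]]
b 0.1 [[507.0, 272.0], [523.0, 203.0]]
b 0.2 [[493.0, 266.0], [509.0, 196.0]]
b 0.3 [[477.0, 260.0], [492.0, 189.0]]
[487.23684689  69.80187907  -1.13555767]
[ 502.20602438 -142.98196454  125.45324086]
```

View pics/fit_top.png

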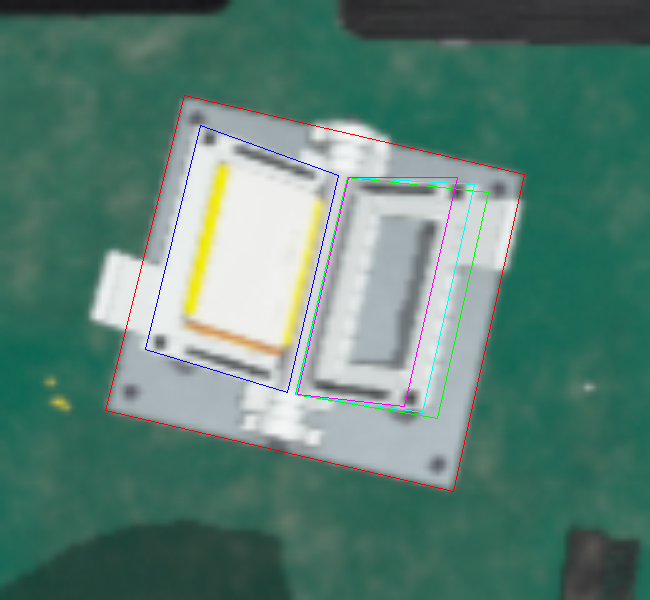

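View pics/fit_scene.png

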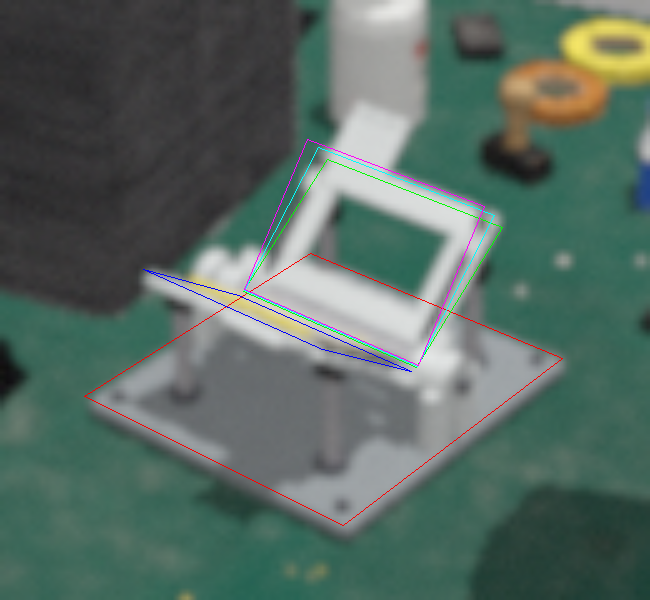

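```bash
python3 - <<'E'
from h import *
c=cam("top"); s=cam("scene")
for n,cc,pts in(("top",c,[(322,50),(418,50),(420,148),(322,148),(322,176),(418,178),(430,178),(415,226),(368,150),(390,60)]),("scene",s,[(270,95),(305,208),(232,190),(307,120),(355,140),(355,160),(384,175)])):
  for p in pts: print(n,p,px2w(cc,*p).round(0))
for nm,cc in(("top",c),("scene",s)):
  v,u=np.mgrid[0:400:2,0:640:2]
  P=[px2w(cc,a,b,d=cc["depth"][b,a]) for a,b in zip(u.ravel(),v.ravel()) if cc["depth"][b,a]>0]
  P=np.array(P)
  for lo,hi in((20,140),(140,240),(240,400)):
    m=(P[:,2]>lo)&(P[:,2]<hi)&(P[:,0]>350)&(P[:,0]<900)&(abs(P[:,1]+60)<250)
    for y0 in range(-310,200,40):
      k=m&(P[:,1]>=y0)&(P[:,1]<y0+40)
      k2=k&(P[:,0]>560)
      if k2.sum(): print(nm,lo,y0,'minx>560:',P[k2][:,0].min().round(0),'maxz',P[k2][:,2].max().round(0),k2.sum())
E
```

```text
top (322, 50) [874. -64. 271.]
top (418, 50) [ 925. -310.  193.]
top (420, 148) [ 644. -293.  257.]
top (322, 148) [637. -69. 261.]
top (322, 176) [631. -74.  15.]
top (418, 178) [ 624. -332.   46.]
top (430, 178) [ 605. -345.  130.]
top (415, 226) [ 493. -321.   48.]
top (368, 150) [ 636. -173.  258.]
top (390, 60) [ 858. -226.  262.]
scene (270, 95) [ 844. -250.  262.]
scene (305, 208) [627. -77.  13.]
scene (232, 190) [876. -60.  17.]
scene (307, 120) [ 634. -120.  262.]
scene (355, 140) [ 598. -340.  125.]
scene (355, 160) [ 592. -330.   61.]
scene (384, 175) [ 490. -324.   35.]
top 20 -310 minx>560: 630.0 maxz 124.0 20
top 20 -270 minx>560: 629.0 maxz 126.0 39
top 20 -230 minx>560: 629.0 maxz 140.0 42
top 20 -190 minx>560: 628.0 maxz 138.0 43
top 20 -150 minx>560: 628.0 maxz 138.0 46
top 20 -110 minx>560: 561.0 maxz 136.0 47
top 20 -70 minx>560: 561.0 maxz 124.0 23
top 20 -30 minx>560: 560.0 maxz 83.0 7
top 20 10 minx>560: 561.0 maxz 32.0 106
top 20 50 minx>560: 649.0 maxz 32.0 55
top 20 90 minx>560: 648.0 maxz 31.0 54
top 20 130 minx>560: 647.0 maxz 139.0 51
top 20 170 minx>560
[... 1754 characters left out ...]
e 140 -30 minx>560: 713.0 maxz 239.0 6
scene 140 10 minx>560: 723.0 maxz 228.0 17
scene 140 50 minx>560: 751.0 maxz 195.0 15
scene 140 90 minx>560: 770.0 maxz 170.0 14
scene 140 130 minx>560: 797.0 maxz 146.0 3
scene 240 -310 minx>560: 623.0 maxz 287.0 69
scene 240 -270 minx>560: 625.0 maxz 389.0 176
scene 240 -230 minx>560: 626.0 maxz 386.0 92
scene 240 -190 minx>560: 625.0 maxz 395.0 172
scene 240 -150 minx>560: 626.0 maxz 386.0 126
scene 240 -110 minx>560: 624.0 maxz 399.0 119
scene 240 -70 minx>560: 628.0 maxz 395.0 282
scene 240 -30 minx>560: 697.0 maxz 392.0 10
scene 240 10 minx>560: 898.0 maxz 383.0 1
scene 240 90 minx>560: 899.0 maxz 400.0 3
scene 240 130 minx>560: 899.0 maxz 399.0 3
```

Plan: the arm always points down, so I'll turn the tool until tool x = stand y, tool y = stand x, tool z = down, with the camera on the robot's side. That keeps it clear of the 260 mm black box at x ≥ 625. The pushing is done with closed fingers on the tabs only. First move is to a point above and right of the right tab.

```bash
python3 -m inch '[0,-0.01,-0.012,0,-0.1, 0,-0.03,-0.035,0,-0.24, 0,-0.05,-0.059,0,-0.38, 0,-0.07,-0.083,0,-0.52, 0,-0.09,-0.106,0,-0.66, 0,-0.11,-0.13,0,-0.8, 0,-0.13,-0.153,0,-0.94, 0,-0.15,-0.177,0,-1.08, 0,-0.17,-0.2,0,-1.22, 0,-0.19,-0.224,0,-1.36, 0,-0.21,-0.248,0,-1.5, 0,-0.23,-0.271,0,-1.64, 0,-0.25,-0.295,0,-1.78, 0,-0.27,-0.318,0,-1.92, 0,-0.29,-0.342,0,-2.06, 0,-0.31,-0.366,0,-2.2, 0,-0.33,-0.389,0,-2.34, 0,-0.345,-0.407,0,-2.48, 0,-0.356,-0.42,0,-2.6, 0,-0.362,-0.427,0,-2.669]'
cat > st.py <<'E'
from h import *
P=(488.3,-52.3,-0.2108)
def st():
    o=manip.observe(); e=o["ee_pos"]; q=o["tool_rot"]; d=e[:2]-P[:2]; c,s=np.cos(P[2]),np.sin(P[2])
    print("clock %.2f stand x %.1f y %.1f tipz %.1f heading err %.3f F %s gap %.1f"%(o["clock"],c*d[0]+s*d[1],-s*d[0]+c*d[1],e[2]-manip.tip_reach,2*np.arctan2(q[1],q[0])-1.36,o["ft_force"].round(1),o["finger_gap"]))
if __name__=="__main__": st()
E
python3 - <<'E'
from st import *
st(); c=cam("top"); save(c,'t1.png'); w=cam("wrist"); save(w,'w1.png')
E
```

```text
clock: 2.45
ee_pos: [494.1, -190.6, 237.7]
tool_rot: [0.776, 0.631, 0.0, -0.0]
ft_force: [0.4, -0.2, 0.2]
finger_gap: 0.7
clock 2.45 stand x 34.6 y -134.0 tipz 218.7 heading err 0.006 F [ 0.4 -0.2  0.2] gap 0.7
```

View pics/t1.png

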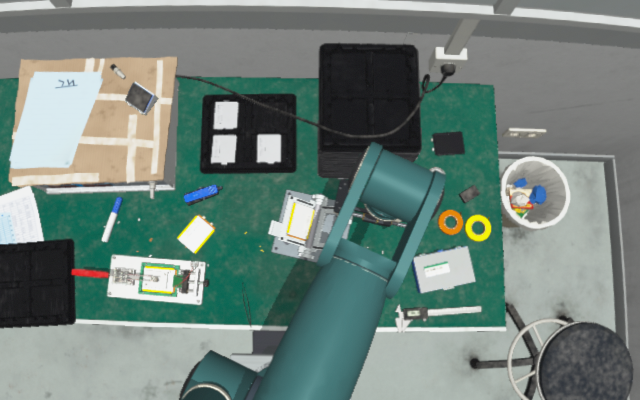

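View pics/w1.png

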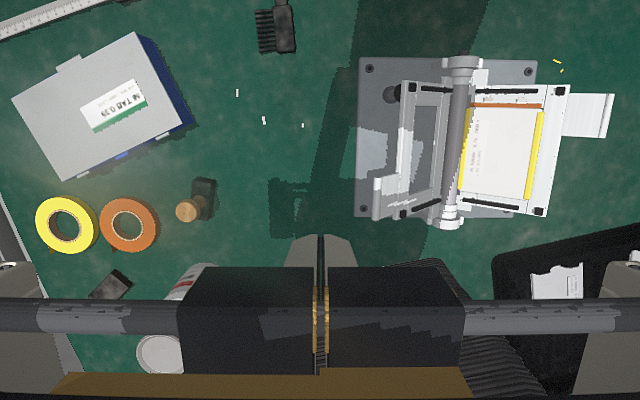

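The wrist view shows the right leaf with its tab end at (377,198), the cell on the left leaf at (505,150), and the closed fingertips at (320,240). I'll measure the tab here with depth.

```bash
python3 - <<'E'
from st import *
w=cam("wrist")
T=mk(*P); c,s=np.cos(P[2]),np.sin(P[2])
def S(p): d=p[:2]-P[:2]; return np.array([c*d[0]+s*d[1],-s*d[0]+c*d[1],p[2]]).round(1)
for p in[(378,182),(378,200),(378,214),(390,200),(400,200),(405,110),(408,150),(600,115),(610,100),(608,135),(540,150),(505,150),(450,140),(370,70),(365,210),(525,70)]: print(p,S(px2w(w,*p)))
E
```

```text
(378, 182) [ 18.1 -89.6 125.7]
(378, 200) [ 32.9 -88.9 125.6]
(378, 214) [ 44.7 -88.3 125.6]
(390, 200) [ 36.  -76.9 114.6]
(400, 200) [ 39.1 -65.8 103.7]
(405, 110) [-36.7 -66.6 103.8]
(408, 150) [ -3.5 -60.2  97.2]
(600, 115) [-34.9  94.6 107.3]
(610, 100) [-46.8  98.  110.4]
(608, 135) [-10.4 197.3   0.6]
(540, 150) [-2.8 62.9 85.2]
(505, 150) [-1.1 36.9 73.6]
(450, 140) [-7.6 -7.2 50.9]
(370, 70) [-75.5 -83.9  15.4]
(365, 210) [ 76.1 -83.5  14.9]
(525, 70) [-77.8  80.   13.4]
```

```bash
cat > plan.py <<'E'
from h import *
# mirrored coordinate: Y = outward-side distance (finger comes from +Y side), leaf at angle th from that side's level
def path(ths,d=20,w=9.5,half=17.5,rc=101):
    out=[]
    for th in ths:
        if th<np.pi/2:
            Y=120*np.cos(th)+w*np.sin(th); z=45+120*np.sin(th)-w*np.cos(th)
            zt=z-d+ (np.pi/2-th)*0   # tip z
        else:
            Y=rc*np.cos(th)+w*np.sin(th); zt=45+rc*np.sin(th)-w*np.cos(th)
        out.append((th,Y+half,zt))
    return out
if __name__=="__main__":
    for t,Y,z in path(np.radians(35)+np.linspace(0.14,1.93,23)): print("q %.2f  Yc %.1f  tipz %.1f"%(t-np.radians(35),Y,z))
E
python3 plan.py; python3 -m inch '[0,0,0,0.02,0, 0,0,0,0.05,0, 0,0,0,0.08,0, 0,0,0,0.1,0, 0,0,0,0.111,0, 0,0,0,0.111,0]'; python3 st.py
```

```text
q 0.14  Yc 111.7  tipz 99.9
q 0.22  Yc 105.3  tipz 107.3
q 0.30  Yc 98.3  tipz 114.2
q 0.38  Yc 90.8  tipz 120.5
q 0.47  Yc 82.8  tipz 126.1
q 0.55  Yc 74.4  tipz 131.1
q 0.63  Yc 65.6  tipz 135.4
q 0.71  Yc 56.4  tipz 138.9
q 0.79  Yc 47.1  tipz 141.7
q 0.87  Yc 37.5  tipz 143.7
q 0.95  Yc 27.8  tipz 144.9
q 1.04  Yc 19.4  tipz 146.4
q 1.12  Yc 11.1  tipz 146.2
q 1.20  Yc 2.9  tipz 145.4
q 1.28  Yc -5.2  tipz 143.9
q 1.36  Yc -13.1  tipz 141.7
q 1.44  Yc -20.9  tipz 138.9
q 1.52  Yc -28.4  tipz 135.5
q 1.60  Yc -35.6  tipz 131.4
q 1.69  Yc -42.4  tipz 126.8
q 1.77  Yc -48.9  tipz 121.7
q 1.85  Yc -54.9  tipz 116.0
q 1.93  Yc -60.4  tipz 109.9
clock: 3.2
ee_pos: [492.9, -191.8, 125.6]
tool_rot: [0.778, 0.628, -0.0, -0.001]
ft_force: [-0.6, 0.3, -0.4]
finger_gap: 0.4
clock 3.20 stand x 33.7 y -135.5 tipz 106.6 heading err -0.003 F [-0.6  0.3 -0.4] gap 0.4
```

```bash
python3 -m inch '[0,0.01,0,0.004,0, 0,0.02,0,0.005,0, 0,0.025,0,0.005,0, 0,0.03,0,0,0, 0,0.037,0,-0.007,0, 0,0.045,0,-0.014,0, 0,0.053,0,-0.019,0, 0,0.061,0,-0.024,0, 0,0.07,0,-0.028,0]'; python3 - <<'E'
from st import *
st(); s=cam("scene"); im=cv2.cvtColor(s["color"][110:270,260:460],cv2.COLOR_RGB2BGR); cv2.imwrite('pics/s2.png',cv2.resize(im,None,fx=3.7,fy=3.7)); save(cam("wrist"),'w2.png')
E
```

```text
clock: 4.1
ee_pos: [508.0, -122.8, 154.4]
tool_rot: [0.778, 0.628, -0.0, -0.0]
ft_force: [-0.2, -2.8, 1.2]
finger_gap: 0.2
clock 4.10 stand x 34.1 y -64.8 tipz 135.4 heading err -0.003 F [-0.2 -2.8  1.2] gap 0.2
```

View pics/s2.png

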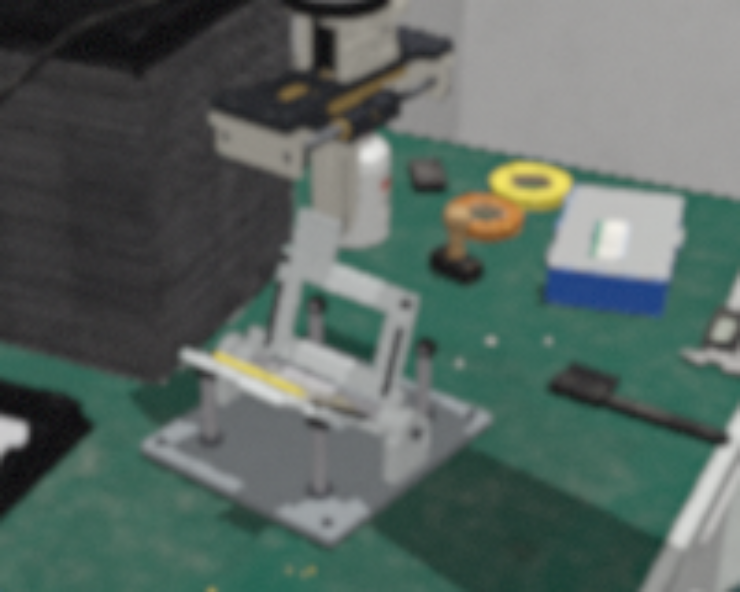

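View pics/w2.png

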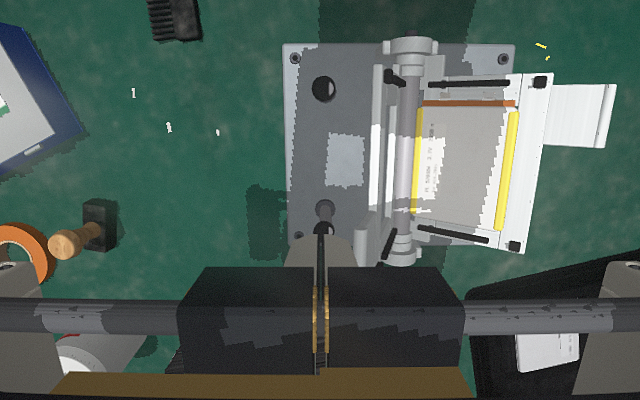

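The leaf is following the finger at the tab, at about 0.63 rad. Continuing over the top.

```bash
python3 -m inch '[0,0.008,0,-0.004,0, 0,0.018,0,-0.006,0, 0,0.027,0,-0.008,0, 0,0.037,0,-0.01,0, 0,0.045,0,-0.011,0, 0,0.054,0,-0.011,0, 0,0.062,0,-0.01,0, 0,0.07,0,-0.009,0, 0,0.078,0,-0.006,0, 0,0.086,0,-0.004,0, 0,0.093,0,0,0, 0,0.1,0,0.004,0, 0,0.107,0,0.009,0, 0,0.114,0,0.014,0]'; python3 - <<'E'
from st import *
st(); s=cam("scene"); im=cv2.cvtColor(s["color"][110:270,260:460],cv2.COLOR_RGB2BGR); cv2.imwrite('pics/s3.png',cv2.resize(im,None,fx=3.7,fy=3.7)); save(cam("wrist"),'w3.png')
E
```

```text
clock: 5.6
ee_pos: [532.2, -10.3, 139.8]
tool_rot: [0.778, 0.628, -0.0, -0.001]
ft_force: [0.4, -0.2, 0.4]
finger_gap: 0.7
clock 5.60 stand x 34.2 y 50.3 tipz 120.8 heading err -0.002 F [ 0.4 -0.2  0.4] gap 0.7
```

View pics/s3.png

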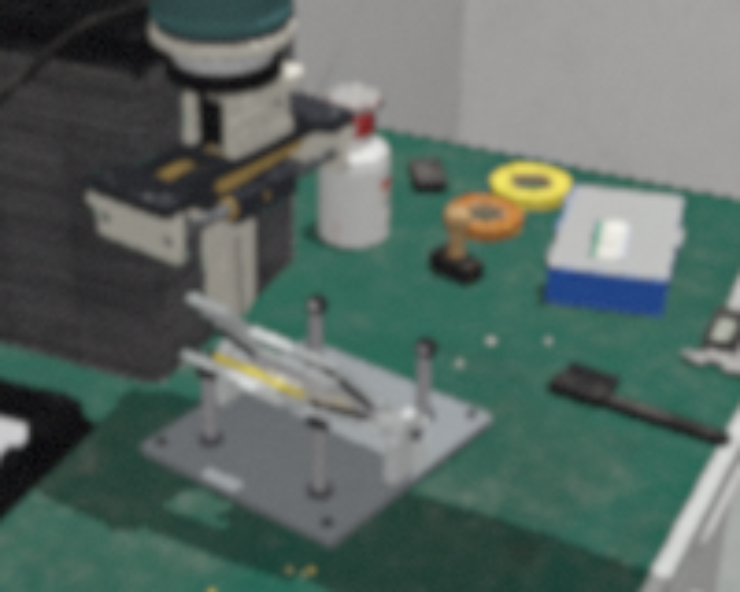

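View pics/w3.png

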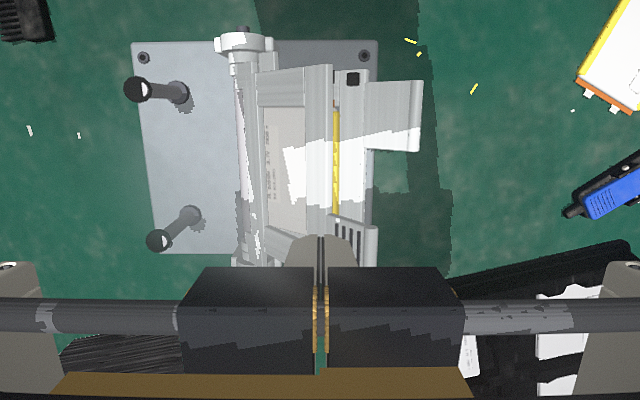

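The right leaf is nearly closed, at about 1.7 rad. Pressing it the last bit, watching the force.

```bash
python3 -m inch '[0,0.004,0,0.004,0, 0,0.007,0,0.008,0, 0,0.01,0,0.011,0, 0,0.011,0,0.013,0]'; python3 st.py; python3 -m inch '[0,0.001,0,0.002,0, 0,0.001,0,0.003,0, 0,0.001,0,0.003,0]'; python3 - <<'E'
from st import *
st(); s=cam("scene"); im=cv2.cvtColor(s["color"][110:270,260:460],cv2.COLOR_RGB2BGR); cv2.imwrite('pics/s4.png',cv2.resize(im,None,fx=3.7,fy=3.7)); save(cam("wrist"),'w4.png')
E
```

```text
clock: 6.1
ee_pos: [534.2, 0.9, 125.9]
tool_rot: [0.778, 0.628, -0.001, -0.001]
ft_force: [0.0, 0.1, -0.5]
finger_gap: 0.3
clock 6.10 stand x 33.7 y 61.6 tipz 106.9 heading err -0.001 F [ 0.   0.1 -0.5] gap 0.3
clock: 6.4
ee_pos: [534.4, 1.8, 122.8]
tool_rot: [0.778, 0.628, -0.001, -0.001]
ft_force: [0.3, 0.1, -0.7]
finger_gap: 0.4
clock 6.40 stand x 33.7 y 62.6 tipz 103.8 heading err -0.001 F [ 0.3  0.1 -0.7] gap 0.4
```

View pics/s4.png

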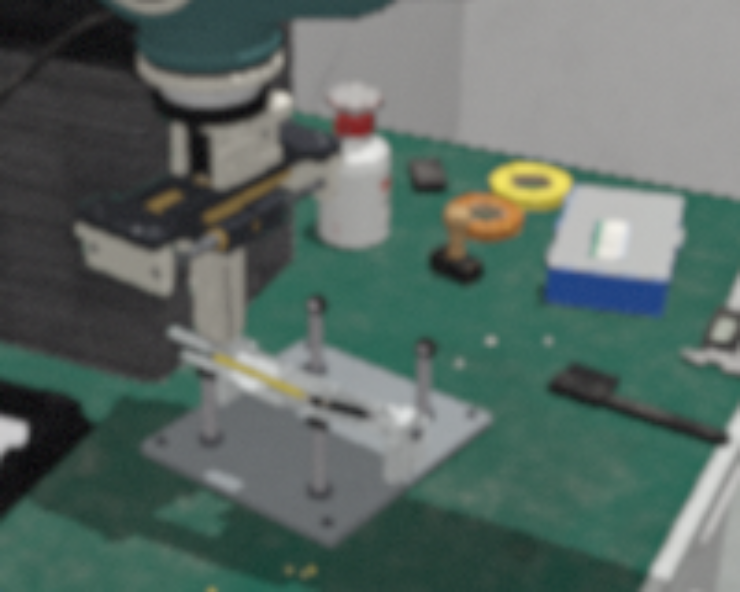

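View pics/w4.png

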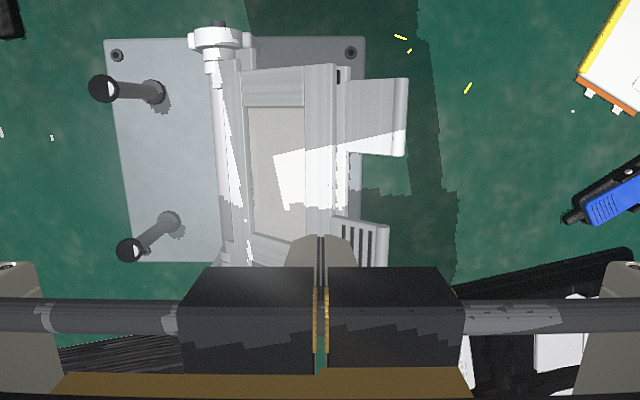

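Nearly closed, with a small gap left between the leaves at scene-crop (200,345). Pressing on.

```bash
python3 -m inch '[0,0.001,0,0.002,0, 0,0.001,0,0.004,0, 0,0.001,0,0.004,0]'; python3 st.py;  python3 -m inch '[0,0.001,0,0.002,0, 0,0.001,0,0.004,0, 0,0.001,0,0.004,0]'; python3 - <<'E'
from st import *
st(); s=cam("scene"); im=cv2.cvtColor(s["color"][110:270,260:460],cv2.COLOR_RGB2BGR); cv2.imwrite('pics/s5.png',cv2.resize(im,None,fx=3.7,fy=3.7)); save(cam("wrist"),'w5.png')
E
```

```text
clock: 6.8
ee_pos: [535.1, 2.1, 121.7]
tool_rot: [0.778, 0.628, -0.0, -0.0]
ft_force: [-10.4, -6.1, 25.3]
finger_gap: 0.4
clock 6.80 stand x 34.4 y 63.0 tipz 102.7 heading err -0.001 F [-10.4  -6.1  25.3] gap 0.4
clock: 7.1
ee_pos: [535.5, 2.1, 121.4]
tool_rot: [0.778, 0.628, -0.0, 0.001]
ft_force: [-21.7, -7.1, 39.3]
finger_gap: 0.1
clock 7.10 stand x 34.7 y 63.1 tipz 102.4 heading err -0.001 F [-21.7  -7.1  39.3] gap 0.1
```

View pics/s5.png

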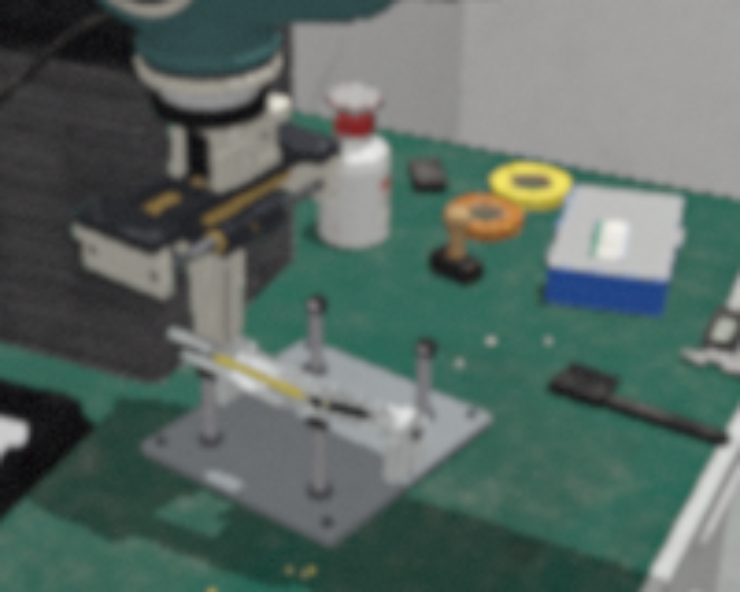

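View pics/w5.png

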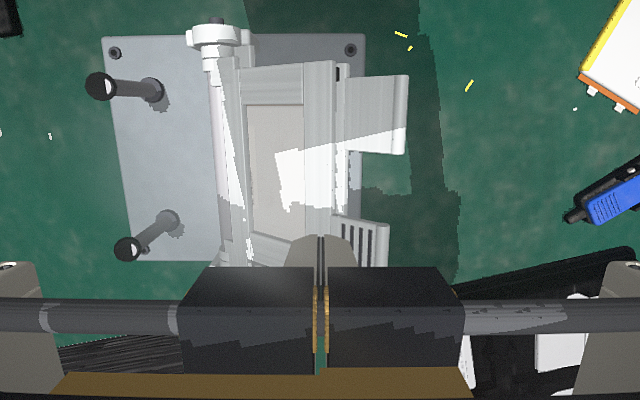

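It's closed hard on the buffers; the force rose to 39 N with no more travel. The remaining gap is the 8 mm buffer spacing. Lifting off and going to the left side of the left tab.

```bash
python3 -m inch '[0,-0.001,0,-0.008,0, 0,-0.001,0,-0.03,0, 0,0,0,-0.06,0, 0,0,0,-0.09,0, 0,0.02,-0.02,-0.09,0, 0,0.045,-0.045,-0.09,0, 0,0.07,-0.06,-0.09,0, 0,0.08,-0.069,-0.09,0, 0,0.08,-0.069,-0.09,0]'; python3 - <<'E'
from st import *
st(); s=cam("scene"); im=cv2.cvtColor(s["color"][110:270,260:460],cv2.COLOR_RGB2BGR); cv2.imwrite('pics/s6.png',cv2.resize(im,None,fx=3.7,fy=3.7)); save(cam("wrist"),'w6.png')
E
```

```text
clock: 8.1
ee_pos: [484.4, 96.0, 211.3]
tool_rot: [0.777, 0.629, -0.0, 0.001]
ft_force: [0.2, -0.8, 0.1]
finger_gap: 0.4
clock 8.10 stand x -34.9 y 144.2 tipz 192.3 heading err 0.001 F [ 0.2 -0.8  0.1] gap 0.4
```

View pics/s6.png

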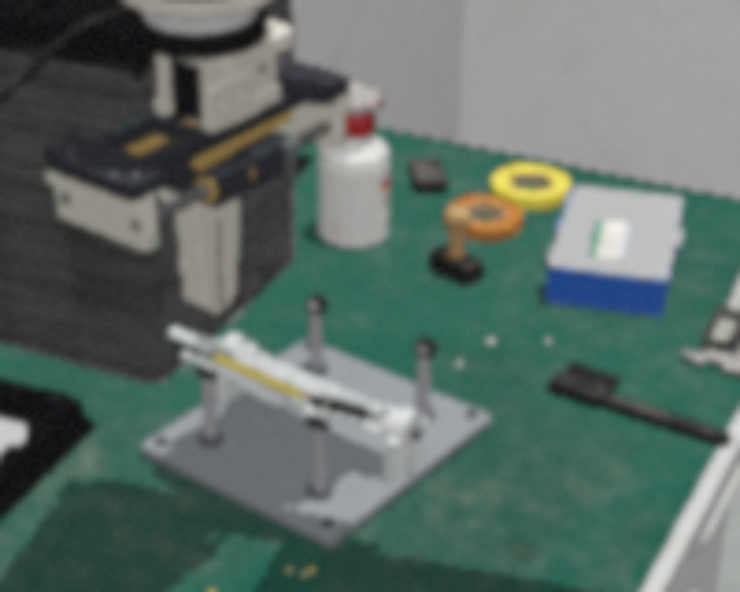

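View pics/w6.png

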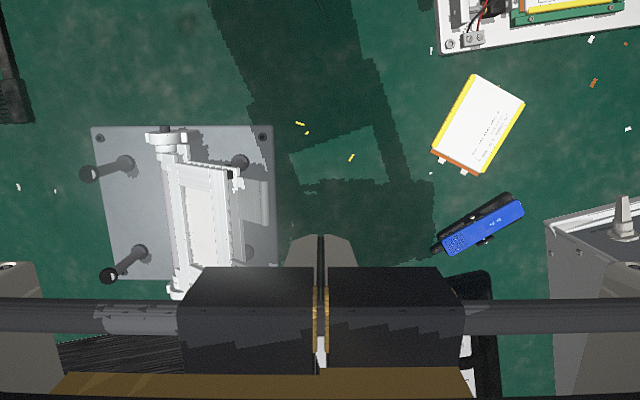

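Closed and staying closed: in the scene crop the leaves are parallel from (190,345) to (390,415). I'll check the upper leaf's angle by depth before going on.

```bash
python3 - <<'E'
from st import *
w=cam("wrist"); c,s=np.cos(P[2]),np.sin(P[2])
Q=[]
for v in range(172,182,2):
  for u in range(176,240,3):
    p=px2w(w,u,v); d=p[:2]-P[:2]; Q.append([c*d[0]+s*d[1],-s*d[0]+c*d[1],p[2]])
Q=np.array(Q); Q=Q[(Q[:,2]>55)&(Q[:,2]<130)]
print(Q[::4].round(0)); k=np.polyfit(Q[:,1],Q[:,2],1); print(k,np.degrees(np.arctan(k[0])))
E
```

```text
[[-52.  14.  67.]
 [-54.  29.  77.]
 [-56.  43.  87.]
 [-58.  57.  97.]
 [-59.  68. 103.]
 [-57.  75.  93.]
 [-51.  22.  72.]
 [-53.  37.  83.]
 [-55.  50.  92.]
 [-57.  62. 101.]
 [-56.  70.  94.]
 [-48.  14.  67.]
 [-50.  29.  77.]
 [-53.  43.  88.]
 [-54.  56.  97.]
 [-56.  68. 103.]
 [-53.  74.  93.]
 [-47.  21.  72.]
 [-50.  36.  82.]
 [-52.  49.  91.]
 [-53.  62. 100.]
 [-52.  70.  94.]
 [-44.  13.  66.]
 [-47.  28.  76.]
 [-49.  43.  88.]
 [-51.  56.  97.]
 [-52.  67. 103.]
 [-50.  74.  93.]]
[ 0.5062642  63.36531148] 26.851460725325147
```

```bash
python3 -m inch '[0,0,0,0.02,0, 0,0,0,0.05,0, 0,0,0,0.08,0, 0,0,0,0.1,0, 0,0,0,0.105,0, 0,0,0,0.105,0]'; python3 - <<'E'
from st import *
from plan import path
st(); 
for t,Y,z in path(np.radians(35)+np.linspace(0,1.92,25)): print("q %.2f  Yc %.1f  tipz %.1f"%(t-np.radians(35),Y,z))
E
```

```text
clock: 8.85
ee_pos: [485.4, 93.5, 105.9]
tool_rot: [0.778, 0.628, -0.001, 0.001]
ft_force: [0.4, 0.2, 0.7]
finger_gap: 0.7
clock 8.85 stand x -33.4 y 141.9 tipz 86.9 heading err -0.003 F [0.4 0.2 0.7] gap 0.7
q 0.00  Yc 121.2  tipz 86.0
q 0.08  Yc 116.0  tipz 94.1
q 0.16  Yc 110.2  tipz 101.8
q 0.24  Yc 103.8  tipz 109.0
q 0.32  Yc 96.8  tipz 115.6
q 0.40  Yc 89.3  tipz 121.6
q 0.48  Yc 81.3  tipz 127.1
q 0.56  Yc 73.0  tipz 131.8
q 0.64  Yc 64.3  tipz 135.9
q 0.72  Yc 55.2  tipz 139.3
q 0.80  Yc 46.0  tipz 142.0
q 0.88  Yc 36.6  tipz 143.9
q 0.96  Yc 27.0  tipz 146.0
q 1.04  Yc 18.9  tipz 146.4
q 1.12  Yc 10.8  tipz 146.2
q 1.20  Yc 2.7  tipz 145.4
q 1.28  Yc -5.3  tipz 143.9
q 1.36  Yc -13.1  tipz 141.7
q 1.44  Yc -20.7  tipz 139.0
q 1.52  Yc -28.1  tipz 135.6
q 1.60  Yc -35.2  tipz 131.7
q 1.68  Yc -42.0  tipz 127.2
q 1.76  Yc -48.3  tipz 122.2
q 1.84  Yc -54.3  tipz 116.7
q 1.92  Yc -59.8  tipz 110.7
```

```bash
python3 -m inch '[0,-0.01,0,0,0, 0,-0.018,0,0,0, 0,-0.022,0,0,0, 0,-0.027,0,-0.006,0, 0,-0.033,0,-0.014,0, 0,-0.039,0,-0.021,0, 0,-0.046,0,-0.028,0, 0,-0.053,0,-0.034,0, 0,-0.061,0,-0.04,0]'; python3 - <<'E'
from st import *
st(); s=cam("scene"); im=cv2.cvtColor(s["color"][110:270,260:460],cv2.COLOR_RGB2BGR); cv2.imwrite('pics/s7.png',cv2.resize(im,None,fx=3.7,fy=3.7)); save(cam("wrist"),'w7.png')
E
```

```text
clock: 9.75
ee_pos: [472.4, 33.4, 146.6]
tool_rot: [0.778, 0.628, -0.001, 0.001]
ft_force: [1.9, 2.3, -1.0]
finger_gap: 0.5
clock 9.75 stand x -33.5 y 80.5 tipz 127.6 heading err -0.003 F [ 1.9  2.3 -1. ] gap 0.5
```

View pics/s7.png

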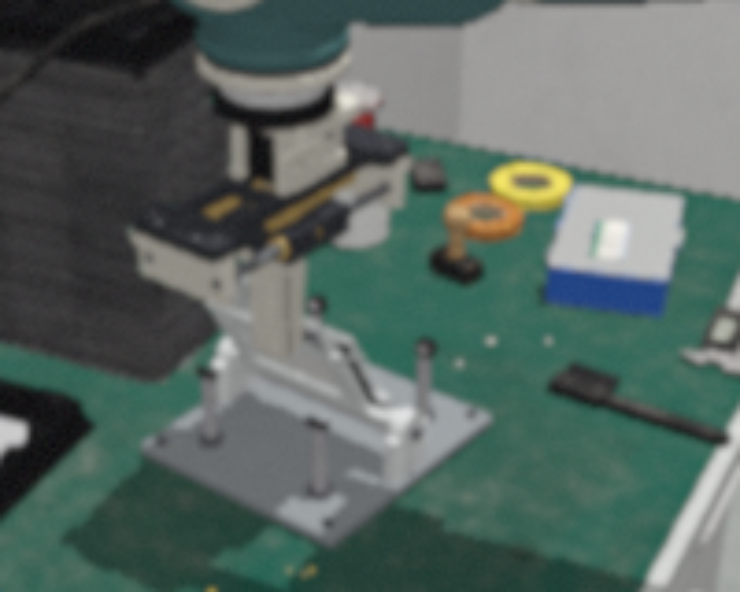

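View pics/w7.png

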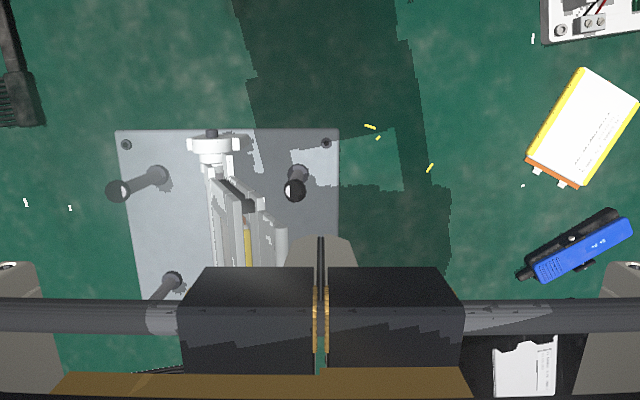

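The pair is rising together, with the cell's yellow edge visible between the leaves at wrist (248,240). Continuing over.

```bash
python3 -m inch '[0,-0.008,0,-0.004,0, 0,-0.016,0,-0.008,0, 0,-0.025,0,-0.012,0, 0,-0.034,0,-0.015,0, 0,-0.044,0,-0.016,0, 0,-0.053,0,-0.018,0, 0,-0.062,0,-0.019,0, 0,-0.07,0,-0.019,0, 0,-0.078,0,-0.018,0, 0,-0.086,0,-0.016,0, 0,-0.093,0,-0.014,0, 0,-0.101,0,-0.012,0, 0,-0.108,0,-0.008,0, 0,-0.116,0,-0.004,0, 0,-0.122,0,0,0, 0,-0.129,0,0.005,0]'; python3 - <<'E'
from st import *
st(); s=cam("scene"); im=cv2.cvtColor(s["color"][110:270,260:460],cv2.COLOR_RGB2BGR); cv2.imwrite('pics/s8.png',cv2.resize(im,None,fx=3.7,fy=3.7)); save(cam("wrist"),'w8.png')
E
```

```text
clock: 11.45
ee_pos: [444.9, -93.6, 142.0]
tool_rot: [0.779, 0.627, -0.001, 0.001]
ft_force: [-0.1, 0.7, 1.0]
finger_gap: 0.6
clock 11.45 stand x -33.8 y -49.5 tipz 123.0 heading err -0.004 F [-0.1  0.7  1. ] gap 0.6
```

View pics/s8.png

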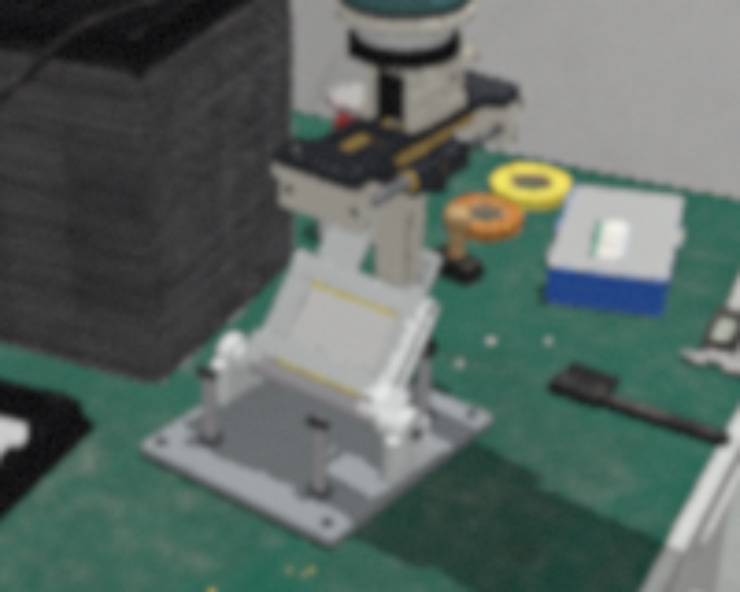

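View pics/w8.png

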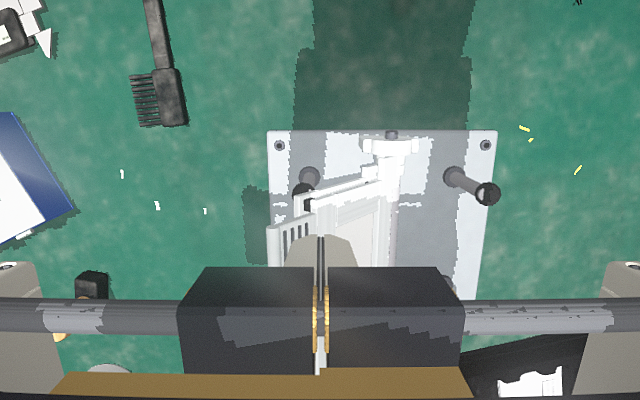

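```bash
python3 -m inch '[0,-0.005,0,0.005,0, 0,-0.009,0,0.011,0, 0,-0.012,0,0.016,0, 0,-0.013,0,0.019,0, 0,-0.013,0,0.021,0]'; python3 st.py; python3 -m inch '[0,0,0,0.002,0, 0,0,0,0.002,0, 0,0,0,0.002,0]'; python3 - <<'E'
from st import *
st(); s=cam("scene"); im=cv2.cvtColor(s["color"][110:270,260:460],cv2.COLOR_RGB2BGR); cv2.imwrite('pics/s9.png',cv2.resize(im,None,fx=3.7,fy=3.7)); save(cam("wrist"),'w9.png')
E
```

```text
clock: 12.05
ee_pos: [442.0, -106.7, 121.8]
tool_rot: [0.779, 0.627, -0.001, 0.001]
ft_force: [-12.0, 2.7, 34.6]
finger_gap: 0.5
clock 12.05 stand x -33.9 y -62.8 tipz 102.8 heading err -0.004 F [-12.    2.7  34.6] gap 0.5
clock: 12.35
ee_pos: [442.1, -106.7, 122.0]
tool_rot: [0.779, 0.627, -0.001, 0.002]
ft_force: [-13.9, 3.6, 28.2]
finger_gap: 0.5
clock 12.35 stand x -33.8 y -62.9 tipz 103.0 heading err -0.004 F [-13.9   3.6  28.2] gap 0.5
```

View pics/s9.png

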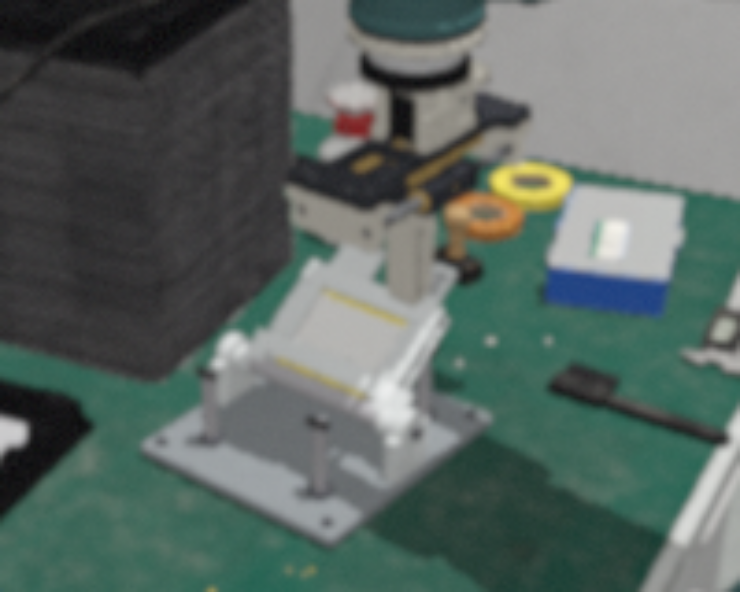

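Tipped over and seated on the right rests: the force rose to about 30 N with no travel, and both yellow edges show through the upper leaf's window. Lifting off and going to the right of the left leaf's tab.

```bash
python3 -m inch '[0,0,0,-0.008,0, 0,0,0,-0.03,0, 0,0,0,-0.06,0, 0,-0.015,0,-0.08,0, 0,-0.045,0,-0.08,0, 0,-0.068,0,-0.075,0, 0,-0.073,0,-0.06,0, 0,-0.073,0,-0.045,0, 0,-0.073,0,-0.045,0]'; python3 - <<'E'
from st import *
from plan import path
st(); s=cam("scene"); im=cv2.cvtColor(s["color"][110:270,260:460],cv2.COLOR_RGB2BGR); cv2.imwrite('pics/s10.png',cv2.resize(im,None,fx=3.7,fy=3.7)); w=cam("wrist");save(w,'w10.png')
for t,Y,z in path(np.radians(35)+np.linspace(0,1.92,25),w=-3,d=16,rc=104): print("q %.2f  Yc %.1f  tipz %.1f"%(t-np.radians(35),Y,z))
E
```

```text
clock: 13.35
ee_pos: [425.7, -176.8, 164.2]
tool_rot: [0.779, 0.627, -0.002, -0.0]
ft_force: [0.5, 0.1, -0.2]
finger_gap: 0.3
clock 13.35 stand x -35.1 y -134.9 tipz 145.2 heading err -0.004 F [ 0.5  0.1 -0.2] gap 0.3
q 0.00  Yc 114.1  tipz 100.3
q 0.08  Yc 108.1  tipz 107.8
q 0.16  Yc 101.5  tipz 114.8
q 0.24  Yc 94.4  tipz 121.2
q 0.32  Yc 86.8  tipz 127.0
q 0.40  Yc 78.7  tipz 132.3
q 0.48  Yc 70.2  tipz 136.8
q 0.56  Yc 61.5  tipz 140.7
q 0.64  Yc 52.4  tipz 143.9
q 0.72  Yc 43.1  tipz 146.3
q 0.80  Yc 33.6  tipz 147.9
q 0.88  Yc 24.1  tipz 148.9
q 0.96  Yc 14.5  tipz 149.0
q 1.04  Yc 6.2  tipz 148.4
q 1.12  Yc -2.0  tipz 147.2
q 1.20  Yc -10.1  tipz 145.3
q 1.28  Yc -18.1  tipz 142.8
q 1.36  Yc -25.8  tipz 139.6
q 1.44  Yc -33.2  tipz 135.9
q 1.52  Yc -40.3  tipz 131.5
q 1.60  Yc -47.0  tipz 126.6
q 1.68  Yc -53.3  tipz 121.2
q 1.76  Yc -59.2  tipz 115.3
q 1.84  Yc -64.6  tipz 108.9
q 1.92  Yc -69.4  tipz 102.2
```

View pics/s10.png

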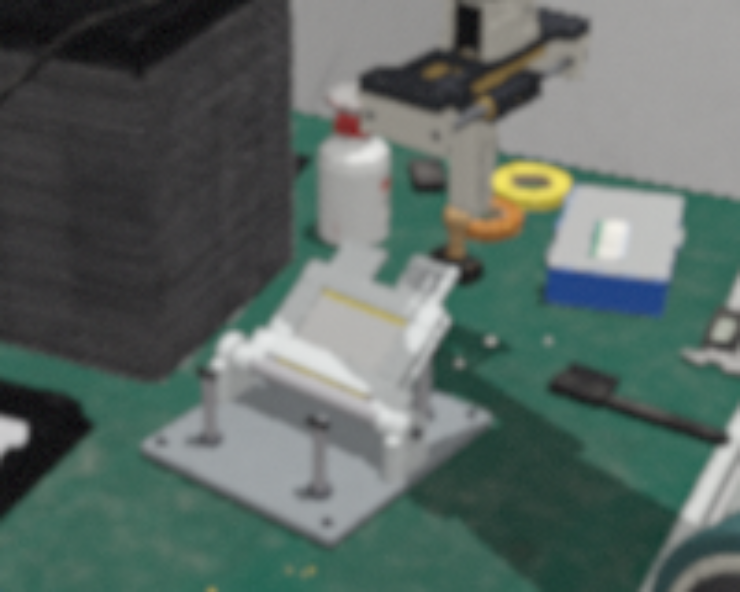

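View pics/w10.png

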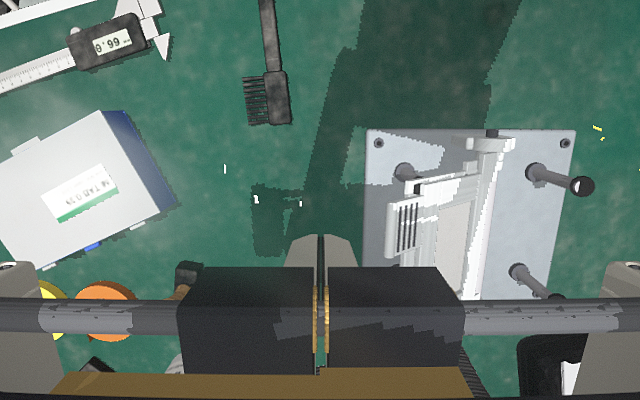

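```bash
python3 -m inch '[0,0,0,0.02,0, 0,0,0,0.038,0, 0,0,0,0.044,0, 0,0.01,0,0.044,0, 0,0.018,0,0.044,0, 0,0.022,0,0.042,0, 0,0.027,0,0.037,0, 0,0.033,0,0.03,0, 0,0.04,0,0.024,0, 0,0.048,0,0.018,0, 0,0.056,0,0.013,0, 0,0.065,0,0.008,0]'; python3 - <<'E'
from st import *
st(); s=cam("scene"); im=cv2.cvtColor(s["color"][110:270,260:460],cv2.COLOR_RGB2BGR); cv2.imwrite('pics/s11.png',cv2.resize(im,None,fx=3.7,fy=3.7)); w=cam("wrist");save(w,'w11.png')
E
```

```text
clock: 14.65
ee_pos: [440.7, -113.6, 160.5]
tool_rot: [0.779, 0.627, -0.001, 0.002]
ft_force: [-2.9, -5.1, 8.0]
finger_gap: 0.5
clock 14.65 stand x -33.7 y -70.0 tipz 141.5 heading err -0.004 F [-2.9 -5.1  8. ] gap 0.5
```

View pics/s11.png

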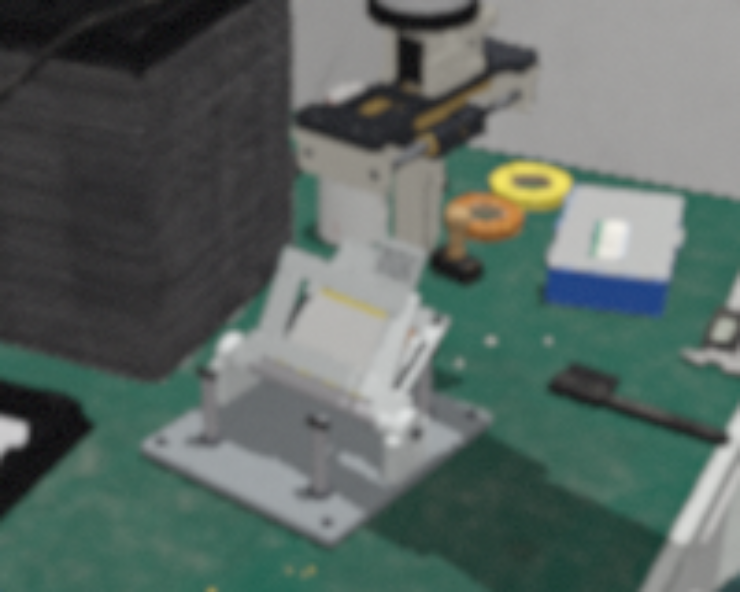

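View pics/w11.png

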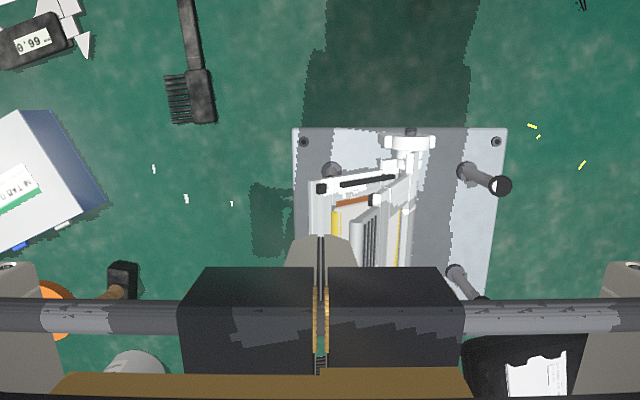

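The left leaf is lifting alone. The cell stays on the right leaf, with its yellow edge at wrist (335,225). The finger is 4 mm higher than commanded, so I'll measure the tab position before continuing.

```bash
python3 - <<'E'
from st import *
w=cam("wrist"); s=cam("scene"); c,sn=np.cos(P[2]),np.sin(P[2])
def S(p): d=p[:2]-P[:2]; return np.array([c*d[0]+sn*d[1],-sn*d[0]+c*d[1],p[2]]).round(1)
for p in[(355,245),(360,240),(365,235),(370,230),(375,225),(370,250),(375,200),(385,210),(390,200),(335,225),(320,190),(345,210)]: print('w',p,S(px2w(w,*p)))
for x,y in[(415,262),(395,255),(390,280),(370,265),(405,300),(360,260),(300,262),(400,330),(440,320)]: print('s',(x,y),S(px2w(s,x/3.7+260,y/3.7+110)))
im=cv2.cvtColor(w["color"][170:270,270:430],cv2.COLOR_RGB2BGR); cv2.imwrite('pics/w11c.png',cv2.resize(im,None,fx=5,fy=5))
E
```

```text
w (355, 245) [-41.9 -52.6 154.4]
w (360, 240) [-44.3 -50.2 153.8]
w (365, 235) [-44.7 -47.  148.2]
w (370, 230) [-44.9 -43.6 141.8]
w (375, 225) [-45.5 -40.1 135.7]
w (370, 250) [-33.  -43.  140.6]
w (375, 200) [-56.8 -39.1 126.1]
w (385, 210) [-49.3 -32.2 121. ]
w (390, 200) [-53.3 -28.1 114. ]
w (335, 225) [-28.  -59.8  87.9]
w (320, 190) [-54.6 -70.1  94.3]
w (345, 210) [-37.6 -52.8  84. ]
s (415, 262) [-52.3 -46.5 145.2]
s (395, 255) [-34.8 -47.1 144.5]
s (390, 280) [-38.1 -37.4 130. ]
s (370, 265) [ 16.6 -87.  101.9]
s (405, 300) [-53.8 -34.  121.3]
s (360, 260) [ 28.9 -91.  100.2]
s (300, 262) [ 39.1 -33.3 119.6]
s (400, 330) [-57.6 -23.8 103.4]
s (440, 320) [-59.1 -69.7  90.8]
```

View pics/w11c.png

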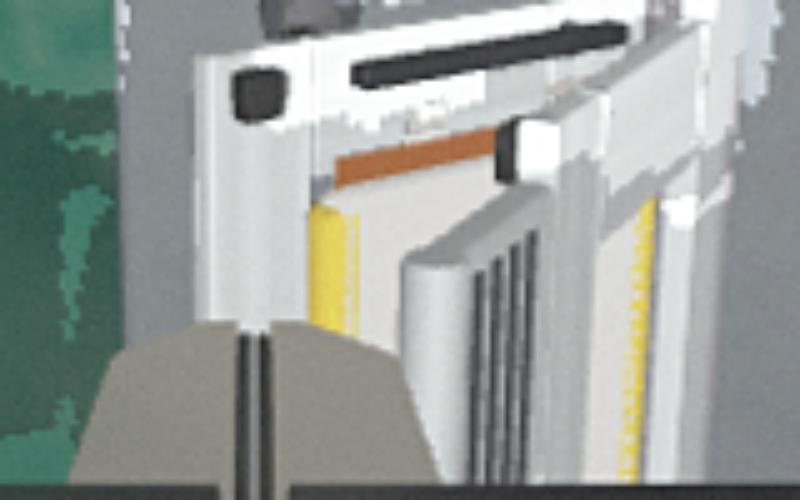

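The finger holds the tab end well, with about 12 mm of overlap. Continuing.

```bash
python3 -m inch '[0,0.008,0,0.001,0, 0,0.017,0,-0.002,0, 0,0.027,0,-0.004,0, 0,0.036,0,-0.005,0, 0,0.046,0,-0.006,0, 0,0.055,0,-0.006,0, 0,0.064,0,-0.006,0, 0,0.072,0,-0.005,0, 0,0.08,0,-0.003,0, 0,0.088,0,-0.001,0, 0,0.096,0,0.002,0, 0,0.103,0,0.005,0, 0,0.11,0,0.01,0, 0,0.117,0,0.015,0, 0,0.123,0,0.02,0, 0,0.129,0,0.026,0]'; python3 - <<'E'
from st import *
st(); s=cam("scene"); im=cv2.cvtColor(s["color"][110:270,260:460],cv2.COLOR_RGB2BGR); cv2.imwrite('pics/s12.png',cv2.resize(im,None,fx=3.7,fy=3.7)); w=cam("wrist");save(w,'w12.png')
E
```

```text
clock: 16.45
ee_pos: [468.2, 13.3, 132.7]
tool_rot: [0.779, 0.628, -0.001, 0.002]
ft_force: [0.2, -0.3, 0.4]
finger_gap: 0.3
clock 16.45 stand x -33.4 y 60.0 tipz 113.7 heading err -0.003 F [ 0.2 -0.3  0.4] gap 0.3
```

View pics/s12.png

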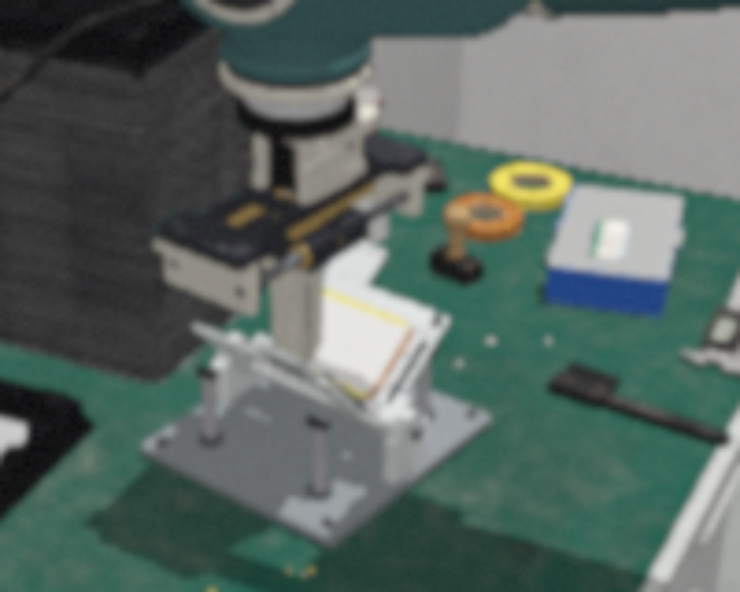

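View pics/w12.png

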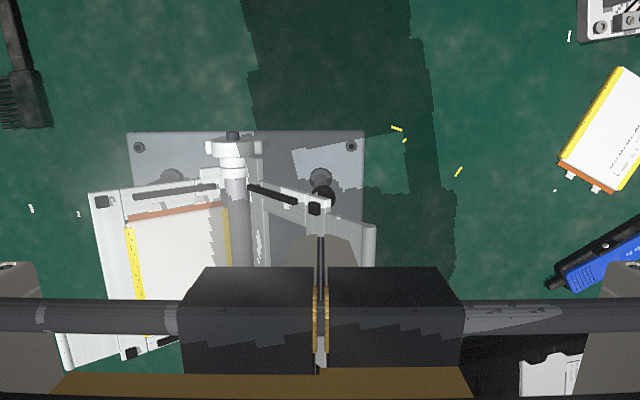

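The cell is on the right leaf, turned over, and the left leaf is nearly down. Pressing it to its rest.

```bash
python3 -m inch '[0,0.004,0,0.005,0, 0,0.008,0,0.009,0, 0,0.01,0,0.012,0, 0,0.01,0,0.014,0]'; python3 st.py; python3 -m inch '[0,0.001,0,0.002,0, 0,0.001,0,0.004,0, 0,0.001,0,0.005,0]'; python3 st.py
```

```text
clock: 16.95
ee_pos: [470.0, 23.4, 117.7]
tool_rot: [0.778, 0.628, -0.001, 0.001]
ft_force: [0.5, 0.4, 0.2]
finger_gap: 0.6
clock 16.95 stand x -33.8 y 70.1 tipz 98.7 heading err -0.002 F [0.5 0.4 0.2] gap 0.6
clock: 17.25
ee_pos: [470.1, 24.3, 112.5]
tool_rot: [0.778, 0.628, -0.001, 0.001]
ft_force: [-0.3, 0.0, 0.7]
finger_gap: 0.4
clock 17.25 stand x -33.8 y 71.1 tipz 93.5 heading err -0.002 F [-0.3  0.   0.7] gap 0.4
```

```bash
python3 -m inch '[0,0,0,0.002,0, 0,0,0,0.003,0, 0,0,0,0.003,0]'; python3 st.py
```

```text
clock: 17.55
ee_pos: [470.6, 24.3, 111.6]
tool_rot: [0.778, 0.628, -0.001, 0.001]
ft_force: [-9.5, 1.2, 22.3]
finger_gap: 0.4
clock 17.55 stand x -33.4 y 71.2 tipz 92.6 heading err -0.002 F [-9.5  1.2 22.3] gap 0.4
```

Hard stop reached. Lifting away and checking.

```bash
python3 -m inch '[0,0,0,-0.01,0, 0,0,0,-0.04,0, 0,0,0,-0.08,0, 0,0,0,-0.12,0, 0,0.03,-0.03,-0.15,0, 0,0.06,-0.06,-0.15,0, 0,0.1,-0.1,-0.15,0, 0,0.1,-0.1,-0.15,0, 0,0.1,-0.1,-0.15,0]'; python3 - <<'E'
from st import *
st(); s=cam("scene"); im=cv2.cvtColor(s["color"][110:270,260:460],cv2.COLOR_RGB2BGR); cv2.imwrite('pics/s13.png',cv2.resize(im,None,fx=3.7,fy=3.7)); w=cam("wrist");save(w,'w13.png'); save(cam("top"),'t13.png')
E
```

```text
clock: 18.45
ee_pos: [393.4, 144.5, 261.6]
tool_rot: [0.777, 0.629, -0.0, 0.002]
ft_force: [0.3, 0.3, -0.2]
finger_gap: 0.4
clock 18.45 stand x -134.0 y 172.6 tipz 242.6 heading err 0.000 F [ 0.3  0.3 -0.2] gap 0.4
```

View pics/s13.png

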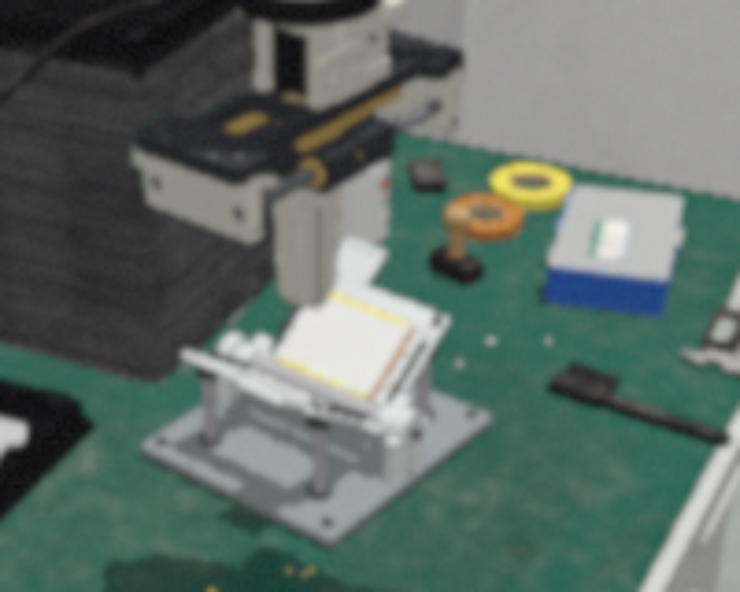

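View pics/w13.png

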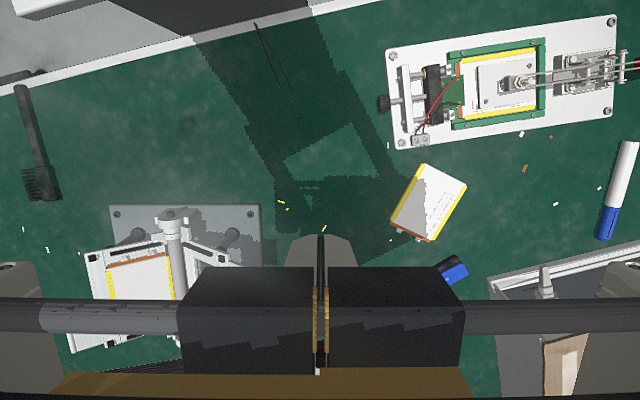

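View pics/t13.png

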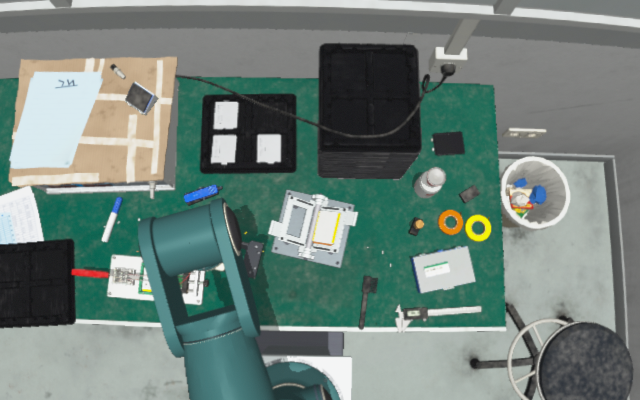

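Both leaves are open and the cell is at top (327,228) on the right leaf. A final numeric check of the cell centre and leaf angles:

```bash
python3 - <<'E'
from st import *
c=cam("top"); k,sn=np.cos(P[2]),np.sin(P[2])
v,u=np.mgrid[190:270,265:360]
Q=np.array([px2w(c,a,b,d=c["depth"][b,a]) for a,b in zip(u.ravel(),v.ravel())])
d=Q[:,:2]-P[:2]; X=k*d[:,0]+sn*d[:,1]; Y=-sn*d[:,0]+k*d[:,1]; Z=Q[:,2]
col=c["color"][v,u].reshape(-1,3).astype(int)
yl=(col[:,0]-col[:,2]>60)&(col[:,0]>150)&(Z>45)
print('yellow n',yl.sum(),'X',X[yl].min(),X[yl].max(),'Y',Y[yl].min(),Y[yl].max(),'Z',Z[yl].min(),Z[yl].max())
for n,m in(("cell",(abs(X)<35)&(Y<-20)&(Y>-60)&(Z>60)),("tab b",(abs(X-34)<14)&(Y<-80)&(Z>60)),("tab a",(abs(X+34)<14)&(Y>65)&(Z>60)),("a side",(X<-50)&(X>-57)&(Y>25)&(Y<70)&(Z>55))):
    p=np.polyfit(abs(Y[m]),Z[m],1); print(n,m.sum(),'slope deg',np.degrees(np.arctan(p[0])).round(1),'mean',X[m].mean().round(1),Y[m].mean().round(1),Z[m].mean().round(1))
E
```

```text
yellow n 156 X -170.86105563262035 43.557927792655434 Y -61.039094486166206 -3.93931394074021 Z 47.28810474067018 1339.8020161668044
cell 416 slope deg 33.8 mean -0.0 -40.6 76.2
tab b 94 slope deg 30.3 mean 34.1 -90.6 105.1
tab a 175 slope deg 35.8 mean -33.8 83.7 97.7
a side 48 slope deg 36.2 mean -53.6 49.5 75.5
```

```bash
python3 -c "
from cell import finish_job; print(finish_job())"
```

```text
the job is handed in; nothing more can be done
None
```

The cell is turned over and lying on the open right leaf, and I handed the job in at about 18.5 s on the robot's clock. `finish_job` gives no verdict, so this rests on my own checks.

I pushed only on the finger tabs, with the fingers closed and pointing down:
1. I closed the right leaf over the cell until it stopped hard.
2. I tipped the closed pair to the right by the left leaf's tab until it stopped hard.
3. I pushed the left leaf alone back to its rest on the left.

**Last checks:**
- **Leaves:** the left leaf measures about 36° and the cell on the right leaf about 34°, against 35° at rest.
- **Right tab:** the depth fit there gave only about 30°. I put that down to the tab's lip and noisy depth at the edge of the picture, since the tab end sits where it should.
- **Cell:** its centre is about 40 mm right of the hinge and roughly 47 mm from the hinge's middle, with its other face up.
- **Robot:** it stands clear and touches nothing (force about 0).
- **Bench:** I compared the other items only by eye in the top view, and none looks moved.

**Pressing force:** the fingers pressed the right leaf with about 39 N down at the first closing (45 N in all), and 25 to 37 N at the other two stops. The arm and gripper body were kept clear of everything. In step 3 the finger sat about 4 mm higher than commanded but kept a good hold on the tab.

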